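Cam-lock the ring plate carriage onto its dock

TASK

Lock the ring plate carriage to its dock: slide the grey carriage along its rails by the red post until its bolt pin is inside the open cam and the carriage just touches the spring buffers, then turn the blue cam disc clockwise (seen from above) by its black bar, about half a turn and regrasping on the way, so that its hook draws the bolt in. Stop as soon as you feel it go tight, without forcing it, with the carriage pulled fully home against both steel stops; let go of everything and leave the bottle, loupe, weight and dropper standing where they are.

Things in the scene. Friction and masses are not known exactly. Their poses are not given: they have to be found in the camera images.
- cam (a joint): Cam disc angle, rad, growing clockwise seen from above; limits 0 (open) and 4.2; starts at 0 to 0.35; stays where left. From 0.9 on the hook draws the bolt in by 5.7 mm per rad. Tight somewhere from 3.2 to 4.1, differing each time: known by feel (the torque on the tool, nearly even before, climbs by 0.3 N m or more within 0.15 rad) or by the gap at the stops. Turning 0.2 rad past tight is forcing.
- cam_grip (a point): Middle of the black bar grip on the blue cam disc, on its upright axle, 80 mm above the worktop. Bar 80 mm long, 14 mm thick, from 56 to 96 mm above the worktop; x of this frame runs along the bar, z up. The disc is 106 mm across, its top 54 mm above the worktop, and turns with the bar.
- hook_tip (a point): Tip of the steel spiral hook under the disc, 44 mm from the axle, 33 mm above the worktop; a yellow dot on the disc is above it. While the cam angle is below 0.4 the mouth is open to the bolt pin; beyond 0.45 the hook comes in its way, so the carriage must be pushed in before the cam is turned.
- dock: Fixed aluminium dock with rails, stops and cam, 366 x 150 mm, plate 10 mm thick; origin at its middle on the worktop, x the direction in which the carriage slides home; the cam axle is 118 mm along x from here.
- stop_face (a point): On the aluminium dock (366 x 150 mm plate), midway between the front faces of its two steel stops, 18 mm above the worktop. x is the direction in which the carriage slides home; the cam axle lies 60 mm further along it. Two black spring plungers stand out 8 mm before the stops and push back with 4 N when touched, 11 N when home. Rails 24 mm high guide the carriage with 1.5 mm play a side.
- carriage: Loose grey carriage, 172 x 110 x 16 mm, with a fixed black ring plate (148 mm across, 26 to 35 mm above the worktop), 0.5 to 0.95 kg; sliding it takes 3 to 14 N. Origin: middle of its front face, at its underside, 10 mm above the worktop; x points to the cam. Home: its x in the frame of stop_face is 0; it starts at -26 to -50 mm; the buffers are touched at -8 mm.
- bolt_pin (a point): Upright brass pin, 10 mm thick, top 42 mm above the worktop, on the end of the carriage's bolt, 40 mm before the carriage's front face. This point moves with the carriage; the true pin stands up to 2 mm nearer or farther (a hidden length setting). The pin is inside the cam far enough when the carriage is less than 12.5 mm from home.
- post_grip (a point): Grip point of the red upright post at the rear of the carriage, 64 mm above the worktop, 164 mm behind the front face. The post is 16 mm along the sliding direction (x of this frame, to the cam) and 20 mm wide across it (y); its top is 84 mm above the worktop.
- bottle: Clear wash bottle, 69 mm across, 248 mm tall, standing beyond the dock; bystander. Origin at its foot.
- loupe_b: Black standing loupe, 40 x 40 x 40 mm, beyond the dock; bystander. Origin at its foot.
- weight_b: Cream-coloured knob weight, 36 mm across, 46 mm tall, beyond the dock; bystander. Origin at its foot.
- dropper: Brown dropper bottle with white cap, 30 mm across, 92 mm tall, beyond the dock; bystander. Origin at its foot.

How it is judged:
On the way:
1. The carriage is pushed in, its bolt pin inside the cam's open mouth, before the cam is turned (x of carriage in the frame of stop_face above -0.0125 m and value of joint cam below 1 rad), for 0.1 s.
At the end, for the whole second after the job is handed in: The carriage's front face is within 1.3 mm of the two stops, held there by the hook: the cam disc stands beyond 2.7 rad; the carriage is at rest (x of carriage in the frame of stop_face above -0.0013 m and value of joint cam above 2.7 rad and linear speed of carriage below 0.01 m/s); the robot touches nothing.
It fails at once if The bottle, loupe, weight or dropper is shifted by more than 30 mm (distance of any of bottle, loupe_b, weight_b, dropper from where it was at the start of the episode above 0.03 m).
It fails at once if The cam is forced beyond tight: the contact forces between dock (rails, stops and cam) and carriage pass 250 N in all (contact force between dock and carriage above 250 N).
It also fails if it takes over 72 s, if anything falls off the work surface, if the arm or the gripper's body presses on something with over 40 N, if the wrist force passes 120 N, or if a joint passes its speed limit or range.

ROBOT

A 6-joint arm with a two-finger parallel gripper is mounted at the origin on a cart in front of the work surface, level with it; the furniture and walls round the work are solid. World frame = base frame: x ahead of the robot, y to its left, z up, the work surface at z = 0. Lengths are in m, angles in rad, forces in N, time in s.
With the tool pointing down it reaches from about 0.325 to 0.775 m from the base axis. Payload 5.5 kg.
Tool frame: the origin (TCP) lies at the very end of the fingers, on their centre line; the grasp point (between the pads) lies 19 mm behind it; z points along the fingers, y is the line along which they close (so a half turn about z gives the same grasp; the last joint's range is limited). The gripper opens to 88 mm and grips with 3 to 60 N. Pads are 20 mm wide; open, the fingers measure 115 mm over their backs; the gripper's body (75 mm by 178 mm) begins 61 mm behind the grasp point.
Start: joints at [1.189, 0.091, 1.231, -0, 1.82, -0.057], TCP at [0.191, 0.569, 0.223] pointing down, gripper open.
Joint ranges: [-2.87, 2.87], [-0.86, 2.18], [0.17, 2.46], [-1.51, 4.65], [0.06, 2.69], [-2.65, 2.65]. Speed limits (rad/s): [2.57, 2.57, 3.01, 3.14, 3.14, 3.14].

INTERFACE

Orientations are given as a 3x3 rotation matrix whose columns are the frame's x, y, z axes.
In Python, from station import robot, viewer gives the robot as it stands.
- The arm moves only by the tool carry_out, never from a script. Its argument "motion" is a list of rows, each a list of 4 numbers: the shift along the tool's x, y, z in mm, then the turn about the tool's z in degrees. In form: [[tx, ty, tz, spin], ...]. A call has 1 to 10 rows; each row shifts and turns the commanded pose from where the row before left it, along the tool's axes as they then stand; what a row does not reach is not made up. A row lasts 1/12 s, in which the tool goes at most 41.7 mm and 7.16 degrees, less where a joint would pass 70% of its speed; a pose out of reach is approached as far as the arm can. A call is refused whole if a number of a shift passes 41.7 or a number of a turn 7.16, either way. A call with a gripper value outside its range is refused whole. "hand" is the finger opening in mm, from 0 to 87.8, set as the call begins (left out, the last holds). The fingers move at their own pace and stop on an object; "grip_force" is the grip in N (left out, the last holds). Time passes only in rows, so rows that do not move let the fingers close. It gives the time, the measured TCP pose, the force, the opening and the grip force at its end, in the units of the state.
- robot.state(): the state, without advancing time (a new reading comes with each control period).
- viewer.read_camera(name): name is "scene" or "top" or "wrist"; returns the picture (480x640x3 uint8, red, green, blue); there is no depth.
- viewer.get_calibration(name): a dict with "K" (3x3 intrinsics, pixels), "k1" (the pictures are not rectified: a ray, as slopes to the right and down, at radius r is drawn at 1 + k1 r^2 times it, then the intrinsics apply), "view" (4x4, takes a point from world to camera coordinates). Camera axes: x right, y down, z forward; pixel columns grow to the right and rows downward; lengths in m; the calibration is good to about 2 mm. A picture is of the moment at which its call begins: read the wrist's pose just before it. get_calibration takes no time and is no camera call; for the wrist camera it gives the pose at the moment of the call.
- robot.close_job(): hands the job in; it is judged then, once.
Trained networks look in the newest picture that a camera, given by its name, has taken for a name from the list of things; names that differ only in an ending like _2 or _b are one class to them, and where a whole thing is asked for, a point or a joint stands for the part that bears it (a point fixed in the world has none). Each returns a list of dicts, best first, with "confidence" (0 to 1); they miss things now and then, are a little off and sometimes report something else, mostly with a low value. They report only what shows in the picture. A call takes as long as a camera call.
- viewer.spot_in(camera, target): "point" ([column, row] as shares, 0 to 1, of the picture: columns of its width, rows of its height, amid what is visible of it).
- viewer.regions_of(camera, target): "mask" (480x640 bool, what is visible of it) and "point" ([column, row] as shares, 0 to 1, of the picture: columns of its width, rows of its height, amid what is visible of it).
- viewer.tip_of(camera, target): "point" ([column, row] as shares, 0 to 1, of the picture: columns of its width, rows of its height: a listed point, or the origin of a listed thing).
The state is a dict: "time": time; "joint_pos": joint angles; "joint_vel": joint speeds; "joint_efforts": joint torques, N m; "tcp_pos": TCP position; "tcp_rot": TCP orientation; "force": force on the tool from outside, world axes, zero at the start; "ft_torque": the same for the moment, N m; "gripper_width": finger opening in m; "finger_force": force on a finger pad.
Only numpy, scipy, OpenCV 4.12 (cv2) and the standard library are available. Lean on these libraries where they do the work, as an engineer would, in place of code of your own. Each camera call takes 0.05 s, during which the arm holds its last target. There are 200 camera calls.

## Working session

There is one attempt and no reset: what is moved stays moved. The work goes in short steps, Python scripts to look and compute and a tool call to move; the robot and the scene stay as the last step left them, time stands still between calls to the robot, and variables do not carry over. Pictures are saved under pics/ and viewed, at most 10 in all, crops included, and the job is handed in when it is done.

Besides the shell and the picture viewer there is one more tool, called by a JSON object that holds its "api" and its "payload". carry_out: Moves the arm, as the interface text tells. Its arguments: {"type":"object","properties":{"motion":{"type":"array"},"hand":{"type":"number"},"grip_force":{"type":"number"}},"required":["motion"]}

```bash
mkdir -p pics; cat > h.py <<'E'
import numpy as np, cv2
from station import robot, viewer
def ray(cam,pt,cal=None):
    c=cal or viewer.get_calibration(cam);K=np.array(c["K"]);V=np.array(c["view"])
    u=np.array([(pt[0]*640-K[0,2])/K[0,0],(pt[1]*480-K[1,2])/K[1,1]]);s=u.copy()
    for _ in range(20): s=u/(1+c["k1"]*(s@s))
    R=V[:3,:3];return -R.T@V[:3,3], R.T@np.array([s[0],s[1],1])
def onz(cam,pt,z,cal=None):
    o,d=ray(cam,pt,cal);return o+d*(z-o[2])/d[2]
Z=dict(cam_grip=.08,hook_tip=.033,stop_face=.018,carriage=.01,bolt_pin=.042,post_grip=.064,dock=0,bottle=0,loupe_b=0,weight_b=0,dropper=0)
def look(cam,names):
    viewer.read_camera(cam);cal=viewer.get_calibration(cam)
    for n in names:
        r=viewer.tip_of(cam,n)
        for q in r[:2]: print(cam,n,round(q["confidence"],2),np.round(np.array(q["point"])*[640,480],1),np.round(onz(cam,q["point"],Z[n],cal),4))
E
python3 - <<'E'
from h import *
for c in ("top","scene"):
    cv2.imwrite(f"pics/{c}.png",viewer.read_camera(c)[:,:,::-1]); look(c,Z)
s=robot.state();print(s["time"],s["tcp_pos"],s["tcp_rot"],s["force"],s["ft_torque"])
E
```

```text
top cam_grip 0.77 [457.1 307.4] [ 0.5303 -0.24    0.08  ]
top cam_grip 0.26 [398.6 303.5] [ 0.5342 -0.1458  0.08  ]
top hook_tip 0.72 [431.6 329.1] [ 0.4944 -0.2078  0.033 ]
top carriage 0.76 [400.5 302.4] [ 0.5382 -0.1578  0.01  ]
top bolt_pin 0.58 [424.5 308.3] [ 0.5285 -0.1938  0.042 ]
top post_grip 0.8 [304.2 304.2] [0.5292 0.0048 0.064 ]
top bottle 0.6 [210.2 179.4] [0.7452 0.1802 0.    ]
top loupe_b 0.69 [356.5 188.3] [ 0.7361 -0.0788  0.    ]
top weight_b 0.7 [277.8 186.5] [0.7354 0.0596 0.    ]
top weight_b 0.47 [421.1 192.8] [ 0.7316 -0.1928  0.    ]
top dropper 0.79 [419.4 189.7] [ 0.7371 -0.1898  0.    ]
top dropper 0.28 [277.3 186.6] [0.7352 0.0605 0.    ]
scene cam_grip 0.74 [380.6 329.9] [ 0.5185 -0.2467  0.08  ]
scene hook_tip 0.9 [349.4 350.1] [ 0.498  -0.2108  0.033 ]
scene stop_face 0.67 [348.1 338.6] [ 0.5259 -0.1804  0.018 ]
scene carriage 0.56 [340.6 332.8] [ 0.5333 -0.1571  0.01  ]
scene bolt_pin 0.9 [353.6 336.7] [ 0.5145 -0.2021  0.042 ]
scene bolt_pin 0.61 [387.5 269.7] [ 0.6751 -0.1205  0.042 ]
scene post_grip 0.72 [271.8 259.9] [0.5302 0.0036 0.064 ]
scene dock 0.67 [325.7 329.4] [ 0.53   -0.1276  0.    ]
scene bottle 0.79 [299.5 211.3] [0.7507 0.1977 0.    ]
scene loupe_b 0.94 [392.  269.9] [ 0.7294 -0.0859  0.    ]
scene weight_b 0.75 [342.4 236. ] [0.7465 0.0604 0.    ]
scene weight_b 0.31 [392.5 271.5] [ 0.7262 -0.0899  0.    ]
scene dropper 0.9 [443.5 295.6] [ 0.7359 -0.1959  0.    ]
1.3 [0.19150031 0.56865611 0.22262811] [[-9.47709080e-01  3.19135549e-01  4.90548298e-06]
 [ 3.19135549e-01  9.47709080e-01  1.42719704e-05]
 [-9.42776396e-08  1.50911900e-05 -1.00000000e+00]] [-0.03793044  0.6241191  -0.63993992] [ 0.02537014 -0.01992808 -0.02039796]
```

View pics/top.png

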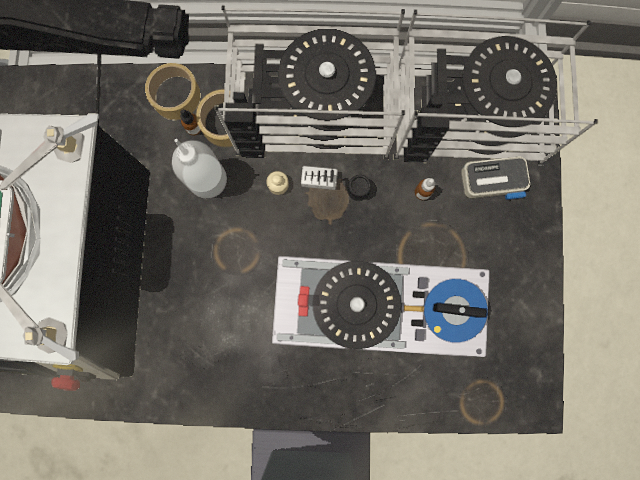

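View pics/scene.png

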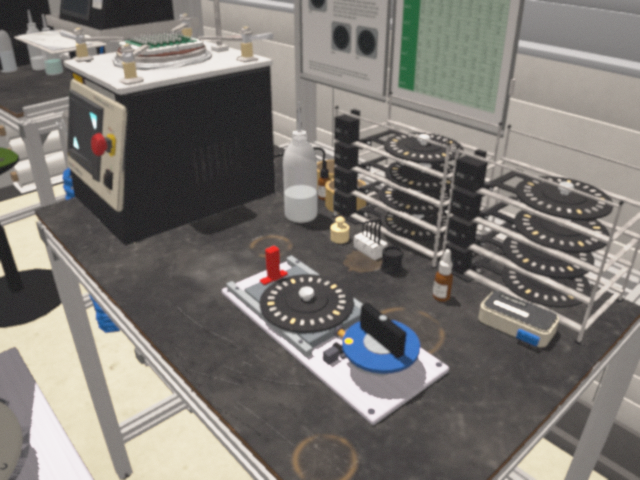

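The top view shows the dock with corners near (278,256), (490,270), (487,356) and (273,343). The red post is at about (304,301), and the bar runs (435,308) to (487,312), with the yellow dot at (437,329). The bystanders sit behind at row ~185, well clear of the dock.

```bash
python3 - <<'E'
from h import *
f=lambda p,z:onz("top",(p[0]/640,p[1]/480),z)[:2]
P=[f(p,.01) for p in [(278,256),(490,270),(487,356),(273,343)]]
print(np.round(P,4), np.mean(P,axis=0))
for a,b in((0,1),(3,2)): d=P[b]-P[a]; print(np.degrees(np.arctan2(d[1],d[0])),np.linalg.norm(d))
im=viewer.read_camera("top").astype(int)
# dock mask, red post, dot
r,g,b=im[...,0],im[...,1],im[...,2]
m=viewer.regions_of("top","dock")[0]["mask"]
red=(r>150)&(g<80)&(b<80);red[:,:250]=0;red[:,340:]=0;red[:250]=0
ys,xs=np.nonzero(red);print("red",xs.min(),xs.max(),ys.min(),ys.max())
yel=(r>180)&(g>140)&(b<110);yel[:,:428]=0;yel[:,450:]=0;yel[:315]=0;yel[345:]=0
ys,xs=np.nonzero(yel);print("dot",f((xs.mean(),ys.mean()),.054))
blk=(im.max(2)<50);blk[:,:432]=0;blk[:,492:]=0;blk[:298]=0;blk[325:]=0
n,l,st,c=cv2.connectedComponentsWithStats(blk.astype(np.uint8));k=1+st[1:,4].argmax()
ys,xs=np.nonzero(l==k);print("bar",st[k],cv2.minAreaRect(np.c_[xs,ys].astype(np.float32)))
blu=(b>120)&(r<80);ys,xs=np.nonzero(blu&(np.arange(640)>420)&(np.arange(480)[:,None]>270));
(cx,cy),rr=cv2.minEnclosingCircle(np.c_[xs,ys].astype(np.float32));print("disc",cx,cy,rr,f((cx,cy),.054))
print(viewer.get_calibration("top")["view"])
E
```

```text
[[ 0.6116  0.0539]
 [ 0.5979 -0.3127]
 [ 0.4503 -0.3083]
 [ 0.4631  0.057 ]] [ 0.53072999 -0.12753464]
-92.14810741535398 0.366769541382148
-92.00370624499391 0.36558765051240655
red 300 308 286 315
dot [ 0.49530854 -0.2127507 ]
bar [433 303  54  14 308] ((459.60003662109375, 309.70001220703125), (52.96282958984375, 8.930500984191895), 7.125016689300537)
disc 455.31951904296875 310.53692626953125 31.887510299682617 [ 0.52576255 -0.24284114]
[[ 0.03038695 -0.99949724 -0.00904946 -0.0278902 ]
 [-0.99239275 -0.02908786 -0.11962658  0.62825494]
 [ 0.1193032   0.0126157  -0.99277771  1.0041265 ]
 [ 0.          0.          0.          1.        ]]
```

{"api": "carry_out", "payload": {"motion": [[0,-33,0,-5.5],[0,-33,0,-5.5],[-5,-33,0,-5.5],[-13,-35,0,0],[-13,-35,0,0],[-13,-35,0,0],[-13,-35,0,0],[-13,-35,0,0],[-13,-35,0,0]], "hand": 70}}

```text
time: 2.15
tcp_pos: [0.2442, 0.2576, 0.2228]
tcp_rot: [[-0.999, 0.036, 0.001], [0.036, 0.999, 0.001], [-0.001, 0.001, -1.0]]
force: [0.3, -0.1, 0.7]
gripper_width: 0.0698
finger_force: 0.0
```

```bash
cat >> h.py <<'E'
def to(p,yaw=None):
    "shift in the present tool frame (mm) to p, and spin (deg) bringing tool y to world heading yaw (mod 180)"
    s=robot.state();R=np.array(s["tcp_rot"]);print("t",round(s["time"],2),"tcp",np.round(s["tcp_pos"],4),"yaw_y",round(np.degrees(np.arctan2(R[1,1],R[0,1])),2),"F",np.round(s["force"],1),"T",np.round(s["ft_torque"],2),"w",round(s["gripper_width"],4),"q6",np.round(s["joint_pos"],2)[5])
    if p is not None: 
        h=np.array(p)-s["tcp_pos"]
        if yaw is None: print(np.round(R.T@h*1000,1))
        else:
            e=(yaw-np.degrees(np.arctan2(R[1,1],R[0,1]))+90)%180-90
            a=np.radians(yaw if abs((yaw-np.degrees(np.arctan2(R[1,1],R[0,1]))+180)%360-180)<90 else yaw+180)
            y=np.array([np.cos(a),np.sin(a),0]);z=np.array([0,0,-1.]);x=np.cross(y,z)
            print("spin",round(-e,2),"then",np.round([x@h*1000,y@h*1000,z@h*1000],1))
E
python3 -c "
from h import *
to((.532,.004,.13),87.9)"
```

```text
t 2.15 tcp [0.2442 0.2576 0.2228] yaw_y 87.94 F [ 0.3 -0.1  0.7] T [ 0.03 -0.12  0.02] w 0.0698 q6 -0.82
spin 0.04 then [-296.9 -242.9   92.8]
```

{"api": "carry_out", "payload": {"motion": [[-30,-24,0,0],[-30,-24,0,0],[-30,-24,0,0],[-30,-24,9,0],[-30,-24,12,0],[-30,-24,14,0],[-30,-24,14,0],[-30,-24,14,0],[-30,-24,15,0],[-27,-27,15,0]]}}

```text
time: 2.98
tcp_pos: [0.5336, 0.0039, 0.129]
tcp_rot: [[-0.999, 0.037, 0.001], [0.037, 0.999, 0.0], [-0.001, 0.0, -1.0]]
force: [0.6, -0.2, 1.3]
gripper_width: 0.07
finger_force: 0.0
```

```bash
python3 -c "
from h import *
to((.532,.004,.13),87.9)
look('wrist',['post_grip','carriage','bolt_pin','stop_face'])
cv2.imwrite('pics/w1.png',viewer.read_camera('wrist')[:,:,::-1])"
```

```text
t 2.98 tcp [0.5336 0.0039 0.129 ] yaw_y 87.88 F [ 0.6 -0.2  1.3] T [ 0.03 -0.03 -0.03] w 0.07 q6 -1.59
spin -0.02 then [ 1.6  0.  -1. ]
wrist post_grip 0.69 [328.1 258.6] [0.5348 0.0022 0.064 ]
wrist carriage 0.59 [127.6 240.9] [ 0.5301 -0.1559  0.01  ]
wrist carriage 0.32 [ 84.9 242.5] [ 0.5301 -0.1898  0.01  ]
wrist bolt_pin 0.83 [ 56.7 242.5] [ 0.5222 -0.1872  0.042 ]
wrist stop_face 0.87 [ 83.9 243.2] [ 0.5289 -0.1851  0.018 ]
```

View pics/w1.png

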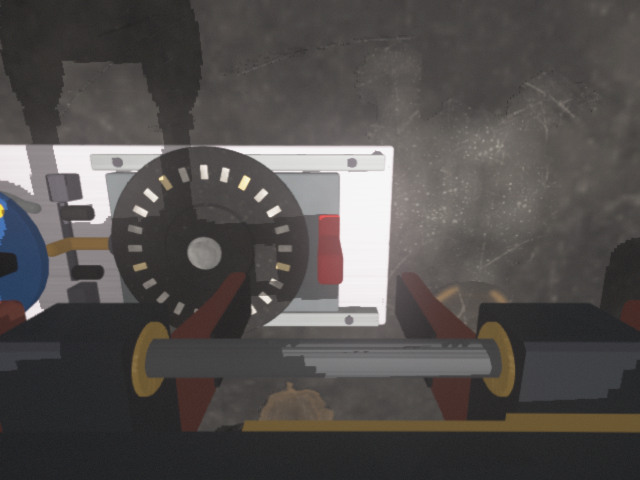

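The wrist view shows the red post at about (330,248), between the open fingers, with the ring plate in front of it. I'll go down and grip it.

{"api": "carry_out", "payload": {"motion": [[0,-1,21,0],[0,0,21,0],[0,0,21,0],[0,0,20,0],[0,0,0,0]]}}

```text
time: 3.7
tcp_pos: [0.5296, 0.0058, 0.0438]
tcp_rot: [[-0.999, 0.035, -0.004], [0.035, 0.999, 0.0], [0.004, 0.0, -1.0]]
force: [-0.8, 0.1, -0.4]
gripper_width: 0.0702
finger_force: 0.0
```

{"api": "carry_out", "payload": {"motion": [[0,0,0,0],[0,0,0,0],[0,0,0,0],[0,0,0,0],[0,0,0,0],[0,0,0,0]], "hand": 0, "grip_force": 30}}

```text
time: 4.2
tcp_pos: [0.5325, 0.0043, 0.0474]
tcp_rot: [[-0.999, 0.037, 0.001], [0.037, 0.999, -0.0], [-0.001, -0.0, -1.0]]
force: [-0.4, 0.3, 0.5]
gripper_width: 0.0333
finger_force: 0.0
```

{"api": "carry_out", "payload": {"motion": [[0,0,0,0],[0,0,0,0],[0,0,0,0],[0,0,0,0],[0,0,0,0]]}}

```text
time: 4.62
tcp_pos: [0.5323, 0.005, 0.047]
tcp_rot: [[-0.999, 0.036, 0.001], [0.036, 0.999, 0.001], [-0.001, 0.001, -1.0]]
force: [0.5, 4.5, 3.0]
gripper_width: 0.0163
finger_force: 30.0
```

```bash
python3 -c "
from h import *
to(None)
look('wrist',['carriage','stop_face','bolt_pin'])"
```

```text
t 4.62 tcp [0.5323 0.005  0.047 ] yaw_y 87.92 F [0.5 4.5 3. ] T [ 0.76  0.05 -0.  ] w 0.0163 q6 -1.59
wrist carriage 0.78 [ 41.8 274.9] [ 0.5295 -0.159   0.01  ]
```

{"api": "carry_out", "payload": {"motion": [[0,-3,0,0],[0,-3,0,0],[0,-3,0,0],[0,-3,0,0]]}}

```text
time: 5.15
tcp_pos: [0.5319, -0.0072, 0.047]
tcp_rot: [[-0.999, 0.036, 0.001], [0.036, 0.999, 0.001], [-0.001, 0.001, -1.0]]
force: [1.1, 4.7, 2.7]
gripper_width: 0.0158
finger_force: 30.0
```

{"api": "carry_out", "payload": {"motion": [[0,-2,0,0],[0,0,0,0]]}}

```text
time: 5.32
tcp_pos: [0.5318, -0.0096, 0.047]
tcp_rot: [[-0.999, 0.037, 0.001], [0.037, 0.999, 0.0], [-0.001, 0.0, -1.0]]
force: [0.2, 4.0, 4.5]
gripper_width: 0.0159
finger_force: 30.0
```

{"api": "carry_out", "payload": {"motion": [[0,-2,0,0],[0,0,0,0]]}}

```text
time: 5.48
tcp_pos: [0.5318, -0.0108, 0.047]
tcp_rot: [[-0.999, 0.036, 0.001], [0.036, 0.999, 0.002], [-0.001, 0.002, -1.0]]
force: [1.5, 6.8, 3.0]
gripper_width: 0.016
finger_force: 30.0
```

{"api": "carry_out", "payload": {"motion": [[0,-2,0,0],[0,0,0,0]]}}

```text
time: 5.65
tcp_pos: [0.5317, -0.0123, 0.047]
tcp_rot: [[-0.999, 0.036, 0.001], [0.036, 0.999, 0.002], [-0.001, 0.002, -1.0]]
force: [1.3, 9.2, 2.9]
gripper_width: 0.0162
finger_force: 30.0
```

{"api": "carry_out", "payload": {"motion": [[0,-2,0,0],[0,0,0,0]]}}

```text
time: 5.82
tcp_pos: [0.5317, -0.0139, 0.0471]
tcp_rot: [[-0.999, 0.036, 0.001], [0.036, 0.999, 0.003], [-0.001, 0.003, -1.0]]
force: [0.3, 9.9, 3.9]
gripper_width: 0.0156
finger_force: 30.0
```

```bash
python3 -c "
from h import *
to(None)
for c in('scene','top'):look(c,['carriage','stop_face','post_grip'])
im=viewer.read_camera('top')[240:380,260:510,::-1];cv2.imwrite('pics/t2.png',cv2.resize(im,None,fx=3,fy=3,interpolation=2))"
```

```text
t 5.82 tcp [ 0.5317 -0.0139  0.0471] yaw_y 87.95 F [0.3 9.9 3.9] T [ 1.26 -0.08 -0.12] w 0.0156 q6 -1.63
scene carriage 0.83 [347.9 342.5] [ 0.5263 -0.18    0.01  ]
scene stop_face 0.85 [349.4 340.8] [ 0.5239 -0.1851  0.018 ]
scene post_grip 0.64 [278.6 266.7] [ 0.5261 -0.0195  0.064 ]
scene post_grip 0.46 [341.1 235.8] [ 0.6684 -0.0155  0.064 ]
top carriage 0.58 [411.1 303.3] [ 0.5371 -0.1759  0.01  ]
top carriage 0.51 [418.1 306.9] [ 0.5313 -0.1881  0.01  ]
top stop_face 0.7 [416.5 303.9] [ 0.5362 -0.1841  0.018 ]
```

View pics/t2.png

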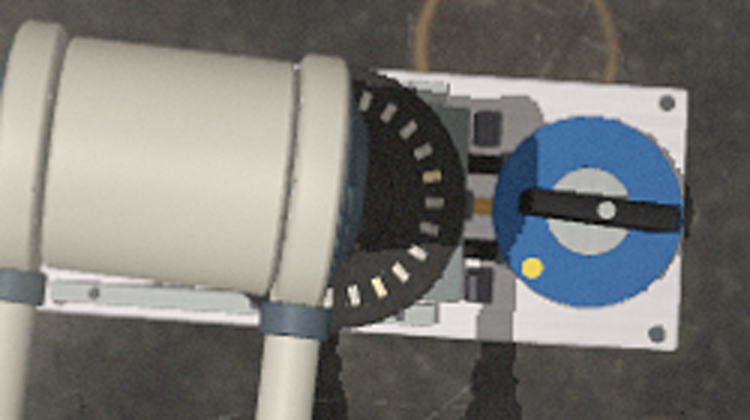

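The carriage front now meets the plunger tips (crop ~(468,163) and ~(468,248)), and the pin is at the cam mouth. The bar runs (525,202) to (680,215). I'll release the post and move to the cam.

{"api": "carry_out", "payload": {"motion": [[0,0,0,0],[0,0,0,0],[0,0,0,0],[0,0,-10,0],[0,0,-30,0],[0,0,-30,0],[0,0,-25,0]], "hand": 60}}

```text
time: 6.85
tcp_pos: [0.5312, -0.0164, 0.1438]
tcp_rot: [[-0.999, 0.038, 0.0], [0.038, 0.999, -0.001], [-0.0, -0.001, -1.0]]
force: [0.1, 0.5, 0.1]
gripper_width: 0.0582
finger_force: 0.0
```

{"api": "carry_out", "payload": {"motion": [[0,-32,0,0],[0,-32,0,0],[0,-32,0,0],[0,-32,0,0],[0,-32,0,0],[0,-32,0,0],[0,-32,0,0]]}}

```text
time: 7.43
tcp_pos: [0.5223, -0.2417, 0.1421]
tcp_rot: [[-0.999, 0.038, -0.0], [0.038, 0.999, -0.001], [0.0, -0.001, -1.0]]
force: [0.0, 0.2, 0.2]
gripper_width: 0.0598
finger_force: 0.0
```

{"api": "carry_out", "payload": {"motion": [[0,0,0,7],[0,0,0,7],[0,0,0,7],[0,0,0,7],[0,0,0,7],[0,0,0,7],[0,0,0,7]]}}

```text
time: 8.02
tcp_pos: [0.5226, -0.2402, 0.142]
tcp_rot: [[-0.622, 0.783, -0.001], [0.783, 0.622, -0.001], [-0.0, -0.001, -1.0]]
force: [-0.6, 0.9, 0.4]
gripper_width: 0.06
finger_force: 0.0
```

{"api": "carry_out", "payload": {"motion": [[0,0,0,7],[0,0,0,7],[0,0,0,7],[0,0,0,7],[0,0,0,7],[0,0,0,7],[0,0,0,0]]}}

```text
time: 8.6
tcp_pos: [0.5227, -0.2401, 0.142]
tcp_rot: [[0.059, 0.998, -0.001], [0.998, -0.059, -0.001], [-0.001, -0.001, -1.0]]
force: [0.0, -0.2, 0.2]
gripper_width: 0.0601
finger_force: 0.0
```

```bash
python3 -c "
from h import *
to((.5262,-.2445,.13),-5.5)
look('wrist',['cam_grip','hook_tip','carriage','stop_face','bolt_pin'])
cv2.imwrite('pics/w2.png',viewer.read_camera('wrist')[:,:,::-1])"
```

```text
t 8.6 tcp [ 0.5227 -0.2401  0.142 ] yaw_y -3.41 F [ 0.  -0.2  0.2] T [-0.09  0.07  0.06] w 0.0601 q6 -0.43
spin 2.09 then [-4.1  3.9 12. ]
wrist cam_grip 0.9 [328.5 259.8] [ 0.5261 -0.2421  0.08  ]
wrist hook_tip 0.82 [284.1 202.6] [ 0.4946 -0.2096  0.033 ]
wrist carriage 0.6 [326.1 153.1] [ 0.5284 -0.1751  0.01  ]
wrist stop_face 0.89 [324.4 161.2] [ 0.5267 -0.181   0.018 ]
```

View pics/w2.png

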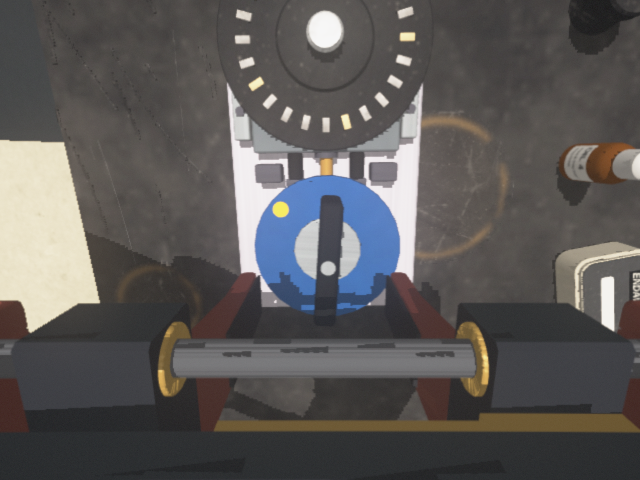

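The wrist view shows the bar running (331,197) to (325,322) between the fingers. The yellow dot is at (281,209), and the plungers touch the carriage at row ~155. I'll descend and grip the bar.

{"api": "carry_out", "payload": {"motion": [[-3,3,10,2.4],[0,0,20,0],[0,0,20,0],[0,0,20,0],[0,0,10,0],[0,0,0,0]]}}

```text
time: 9.45
tcp_pos: [0.5244, -0.2418, 0.0585]
tcp_rot: [[0.095, 0.995, -0.005], [0.995, -0.095, 0.002], [0.002, -0.005, -1.0]]
force: [0.1, 0.6, 0.3]
gripper_width: 0.0597
finger_force: 0.0
```

{"api": "carry_out", "payload": {"motion": [[0,0,0,0],[0,0,0,0],[0,0,0,0],[0,0,0,0],[0,0,0,0],[0,0,0,0],[0,0,0,0],[0,0,0,0],[0,0,0,0]], "hand": 0, "grip_force": 40}}

```text
time: 10.2
tcp_pos: [0.5258, -0.2427, 0.0619]
tcp_rot: [[0.096, 0.995, -0.0], [0.995, -0.096, -0.0], [-0.0, -0.0, -1.0]]
force: [-1.6, 0.4, 2.0]
gripper_width: 0.014
finger_force: 40.0
```

```bash
python3 -c "
from h import *
to((.5262,-.2435,.062),-6)"
```

```text
t 10.2 tcp [ 0.5258 -0.2427  0.0619] yaw_y -5.51 F [-1.6  0.4  2. ] T [0.01 0.35 0.04] w 0.014 q6 -0.39
spin 0.49 then [-0.8  0.5 -0.1]
```

{"api": "carry_out", "payload": {"motion": [[0,0,0,4],[0,0,0,4],[0,0,0,4],[0,0,0,4],[0,0,0,4]]}}

```text
time: 10.62
tcp_pos: [0.5254, -0.2426, 0.0619]
tcp_rot: [[0.434, 0.901, -0.001], [0.901, -0.434, 0.0], [-0.0, -0.001, -1.0]]
force: [-4.2, 1.0, 2.3]
gripper_width: 0.0141
finger_force: 40.0
```

```bash
python3 -c "
from h import *
to(None)"
```

```text
t 10.62 tcp [ 0.5254 -0.2426  0.0619] yaw_y -25.71 F [-4.2  1.   2.3] T [0.06 0.59 0.1 ] w 0.0141 q6 -0.04
```

{"api": "carry_out", "payload": {"motion": [[0,0,0,5],[0,0,0,5],[0,0,0,5],[0,0,0,5],[0,0,0,5],[0,0,0,5],[0,0,0,5],[0,0,0,5]]}}

```text
time: 11.28
tcp_pos: [0.5248, -0.242, 0.0619]
tcp_rot: [[0.912, 0.411, -0.003], [0.411, -0.912, 0.001], [-0.002, -0.002, -1.0]]
force: [-7.2, 4.9, 4.6]
gripper_width: 0.0138
finger_force: 40.0
```

```bash
python3 -c "
from h import *
to(None)"
```

```text
t 11.28 tcp [ 0.5248 -0.242   0.0619] yaw_y -65.74 F [-7.2  4.9  4.6] T [0.35 0.94 0.11] w 0.0138 q6 0.66
```

{"api": "carry_out", "payload": {"motion": [[0,0,0,5],[0,0,0,5],[0,0,0,5],[0,0,0,5],[0,0,0,5],[0,0,0,5],[0,0,0,5],[0,0,0,5]]}}

```text
time: 11.95
tcp_pos: [0.5247, -0.2412, 0.0619]
tcp_rot: [[0.963, -0.271, -0.003], [-0.271, -0.963, 0.003], [-0.004, -0.002, -1.0]]
force: [-7.9, 6.9, 6.2]
gripper_width: 0.0136
finger_force: 40.0
```

```bash
python3 -c "
from h import *
to(None);look('top',['cam_grip','carriage','stop_face','hook_tip']);look('wrist',['carriage','stop_face'])"
```

```text
t 11.95 tcp [ 0.5247 -0.2412  0.0619] yaw_y -105.71 F [-7.9  6.9  6.2] T [0.73 1.01 0.09] w 0.0136 q6 1.35
top carriage 0.9 [408.9 306.8] [ 0.5311 -0.1723  0.01  ]
top stop_face 0.86 [418.3 307.8] [ 0.5297 -0.1872  0.018 ]
top stop_face 0.15 [439.8 289.5] [ 0.5616 -0.2236  0.018 ]
top hook_tip 0.59 [436.4 286.8] [ 0.5651 -0.2149  0.033 ]
wrist carriage 0.69 [216.5 286.9] [ 0.5262 -0.1716  0.01  ]
wrist stop_face 0.93 [227.4 286.9] [ 0.5268 -0.1813  0.018 ]
wrist stop_face 0.2 [215.4 283.4] [ 0.5309 -0.175   0.018 ]
```

```bash
python3 -c "
from h import *
a=viewer.read_camera('top')[250:370,370:500,::-1];b=viewer.read_camera('wrist')[200:400,100:420,::-1]
cv2.imwrite('pics/t3.png',np.vstack([cv2.resize(a,(433,400),interpolation=2)[:, :],cv2.resize(b,(433,200),interpolation=2)]))"
```

```text
(no output)
```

View pics/t3.png

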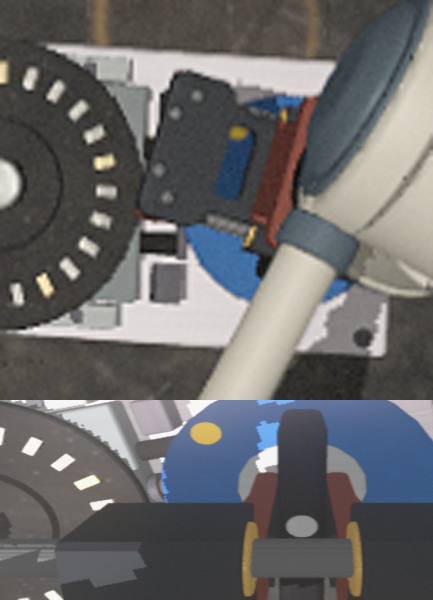

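The hook is still in slack: the carriage sits near the plunger touch at about -8 to -10 mm, the cam has turned ~100°, and torque is low. I'll continue the stroke.

{"api": "carry_out", "payload": {"motion": [[0,0,0,4],[0,0,0,4],[0,0,0,4],[0,0,0,4],[0,0,0,4],[0,0,0,4]]}}

```text
time: 12.95
tcp_pos: [0.5249, -0.2407, 0.0619]
tcp_rot: [[0.77, -0.638, -0.003], [-0.638, -0.77, 0.003], [-0.004, -0.001, -1.0]]
force: [-7.8, 8.1, 5.2]
gripper_width: 0.0137
finger_force: 40.0
```

```bash
python3 -c "
from h import *
to(None)"
```

```text
t 12.95 tcp [ 0.5249 -0.2407  0.0619] yaw_y -129.62 F [-7.8  8.1  5.2] T [0.83 0.94 0.45] w 0.0137 q6 1.77
```

{"api": "carry_out", "payload": {"motion": [[0,0,0,4],[0,0,0,4],[0,0,0,4],[0,0,0,4],[0,0,0,4],[0,0,0,4]]}}

```text
time: 13.45
tcp_pos: [0.5253, -0.2404, 0.0618]
tcp_rot: [[0.445, -0.896, -0.002], [-0.896, -0.445, 0.004], [-0.004, 0.0, -1.0]]
force: [-6.0, 8.3, 5.5]
gripper_width: 0.0137
finger_force: 40.0
```

```bash
python3 -c "
from h import *
to(None);look('wrist',['carriage','stop_face'])"
```

```text
t 13.45 tcp [ 0.5253 -0.2404  0.0618] yaw_y -153.59 F [-6.   8.3  5.5] T [1.03 0.72 0.4 ] w 0.0137 q6 2.19
```

Torque rose to about 0.4 N m, so the hook is drawing. Now I'll regrasp: open, lift, spin back 180°, descend.

{"api": "carry_out", "payload": {"motion": [[0,0,0,0],[0,0,0,0],[0,0,0,0],[0,0,-15,0],[0,0,-20,0],[0,0,-20,0]], "hand": 50}}

```text
time: 14.1
tcp_pos: [0.5255, -0.2427, 0.1163]
tcp_rot: [[0.446, -0.895, -0.002], [-0.895, -0.446, 0.001], [-0.001, 0.001, -1.0]]
force: [0.6, -0.7, -0.1]
gripper_width: 0.0491
finger_force: 0.0
```

{"api": "carry_out", "payload": {"motion": [[0,0,0,-7],[0,0,0,-7],[0,0,0,-7],[0,0,0,-7],[0,0,0,-7],[0,0,0,-7],[0,0,0,-7],[0,0,0,-7],[0,0,0,-7]]}}

```text
time: 14.85
tcp_pos: [0.526, -0.2429, 0.1165]
tcp_rot: [[1.0, -0.003, 0.0], [-0.003, -1.0, -0.0], [0.0, 0.0, -1.0]]
force: [0.5, 0.2, 0.3]
gripper_width: 0.0499
finger_force: 0.0
```

{"api": "carry_out", "payload": {"motion": [[0,0,0,-7],[0,0,0,-7],[0,0,0,-7],[0,0,0,-7],[0,0,0,-7],[0,0,0,-7],[0,0,0,-7],[0,0,0,-7],[0,0,0,-7]]}}

```text
time: 15.6
tcp_pos: [0.526, -0.2429, 0.1165]
tcp_rot: [[0.457, 0.89, 0.0], [0.89, -0.457, -0.0], [-0.0, 0.0, -1.0]]
force: [0.7, -0.2, 0.0]
gripper_width: 0.0501
finger_force: 0.0
```

{"api": "carry_out", "payload": {"motion": [[0,0,0,-7],[0,0,0,-7],[0,0,0,-7],[0,0,0,-7],[0,0,0,-7],[0,0,0,-7],[0,0,0,-7],[0,0,0,-5],[0,0,0,0]]}}

```text
time: 16.35
tcp_pos: [0.526, -0.2429, 0.1165]
tcp_rot: [[-0.448, 0.894, 0.0], [0.894, 0.448, -0.0], [-0.0, -0.0, -1.0]]
force: [0.2, -0.7, 0.2]
gripper_width: 0.0501
finger_force: 0.0
```

```bash
python3 -c "
from h import *
to((.5255,-.2412,.062),-153.6)
look('wrist',['cam_grip','carriage','stop_face','hook_tip'])
cv2.imwrite('pics/w3.png',viewer.read_camera('wrist')[:,:,::-1])"
```

```text
t 16.35 tcp [ 0.526  -0.2429  0.1165] yaw_y 26.65 F [ 0.2 -0.7  0.2] T [-0.08  0.04 -0.03] w 0.0501 q6 -0.96
spin 0.25 then [ 1.7  0.4 54.5]
wrist cam_grip 0.65 [324. 268.] [ 0.5258 -0.2417  0.08  ]
wrist carriage 0.74 [369.2 167.8] [ 0.5316 -0.1785  0.01  ]
wrist stop_face 0.86 [362.9 169. ] [ 0.5269 -0.1814  0.018 ]
wrist hook_tip 0.7 [368.1 282.5] [ 0.5665 -0.2513  0.033 ]
```

View pics/w3.png

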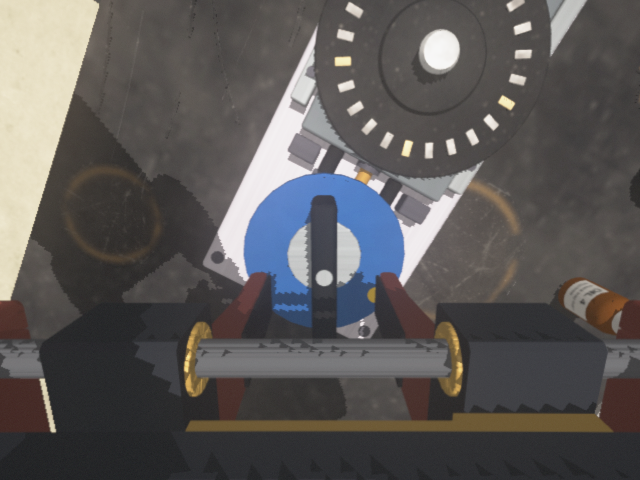

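The wrist view shows the bar aligned at column ~323, between the fingers. The yellow dot is at (374,296), and the gap at the stops is smaller, about 4–5 mm. I'll descend and grip.

{"api": "carry_out", "payload": {"motion": [[1.5,0,14,0],[0,0,20,0],[0,0,20,0],[0,0,0,0],[0,0,0,0]]}}

```text
time: 17.07
tcp_pos: [0.5242, -0.2407, 0.0607]
tcp_rot: [[-0.446, 0.895, -0.003], [0.895, 0.446, 0.002], [0.003, -0.002, -1.0]]
force: [-0.0, 0.6, -0.2]
gripper_width: 0.0499
finger_force: 0.0
```

{"api": "carry_out", "payload": {"motion": [[0,0,0,0],[0,0,0,0],[0,0,0,0],[0,0,0,0],[0,0,0,0],[0,0,0,0],[0,0,0,0],[0,0,0,0]], "hand": 0, "grip_force": 50}}

```text
time: 17.73
tcp_pos: [0.5258, -0.2413, 0.0632]
tcp_rot: [[-0.446, 0.895, 0.001], [0.895, 0.446, -0.0], [-0.001, 0.001, -1.0]]
force: [2.6, 0.6, 0.6]
gripper_width: 0.0139
finger_force: 50.0
```

{"api": "carry_out", "payload": {"motion": [[0,0,0,3],[0,0,0,3],[0,0,0,3],[0,0,0,0]]}}

```text
time: 18.07
tcp_pos: [0.5258, -0.2412, 0.0631]
tcp_rot: [[-0.299, 0.954, 0.001], [0.954, 0.299, -0.0], [-0.001, 0.001, -1.0]]
force: [3.4, 0.9, 2.2]
gripper_width: 0.014
finger_force: 50.0
```

```bash
python3 -c "
from h import *
to(None)"
```

```text
t 18.07 tcp [ 0.5258 -0.2412  0.0631] yaw_y 17.4 F [3.4 0.9 2.2] T [ 0.02 -0.23 -0.07] w 0.014 q6 -0.79
```

{"api": "carry_out", "payload": {"motion": [[0,0,0,3],[0,0,0,3],[0,0,0,0]]}}

```text
time: 18.32
tcp_pos: [0.5258, -0.2412, 0.0631]
tcp_rot: [[-0.199, 0.98, 0.001], [0.98, 0.199, -0.0], [-0.0, 0.001, -1.0]]
force: [3.9, 2.1, 2.7]
gripper_width: 0.0137
finger_force: 50.0
```

```bash
python3 -c "
from h import *
to(None)
look('wrist',['carriage','stop_face'])"
```

```text
t 18.32 tcp [ 0.5258 -0.2412  0.0631] yaw_y 11.5 F [3.9 2.1 2.7] T [ 0.11 -0.24  0.01] w 0.0137 q6 -0.69
wrist carriage 0.64 [349.6 161.1] [ 0.5286 -0.1782  0.01  ]
wrist stop_face 0.75 [346.7 169.1] [ 0.5273 -0.1827  0.018 ]
```

{"api": "carry_out", "payload": {"motion": [[0,0,0,2],[0,0,0,2],[0,0,0,2]]}}

```text
time: 18.72
tcp_pos: [0.5258, -0.2412, 0.0631]
tcp_rot: [[-0.097, 0.995, 0.001], [0.995, 0.097, -0.0], [-0.0, 0.001, -1.0]]
force: [2.7, 1.3, 2.5]
gripper_width: 0.0138
finger_force: 50.0
```

```bash
python3 -c "
from h import *
to(None)"
```

```text
t 18.72 tcp [ 0.5258 -0.2412  0.0631] yaw_y 5.55 F [2.7 1.3 2.5] T [ 0.11 -0.41  0.42] w 0.0138 q6 -0.59
```

{"api": "carry_out", "payload": {"motion": [[0,0,0,2],[0,0,0,2]]}}

```text
time: 18.88
tcp_pos: [0.5258, -0.2412, 0.0631]
tcp_rot: [[-0.027, 1.0, 0.001], [1.0, 0.027, -0.0], [-0.0, 0.001, -1.0]]
force: [4.7, 2.0, 2.5]
gripper_width: 0.0139
finger_force: 50.0
```

```bash
python3 -c "
from h import *
to(None)"
```

```text
t 18.88 tcp [ 0.5258 -0.2412  0.0631] yaw_y 1.54 F [4.7 2.  2.5] T [ 0.01 -0.33  0.35] w 0.0139 q6 -0.52
```

{"api": "carry_out", "payload": {"motion": [[0,0,0,2],[0,0,0,2]]}}

```text
time: 19.05
tcp_pos: [0.5258, -0.2412, 0.0631]
tcp_rot: [[0.043, 0.999, 0.001], [0.999, -0.043, -0.0], [-0.0, 0.001, -1.0]]
force: [4.5, 1.3, 2.3]
gripper_width: 0.0141
finger_force: 50.0
```

```bash
python3 -c "
from h import *
to(None)
look('wrist',['carriage','stop_face'])"
```

```text
t 19.05 tcp [ 0.5258 -0.2412  0.0631] yaw_y -2.46 F [4.5 1.3 2.3] T [ 0.11 -0.44  0.44] w 0.0141 q6 -0.45
wrist carriage 0.9 [324.7 163.2] [ 0.5294 -0.1814  0.01  ]
wrist stop_face 0.72 [321.9 164.8] [ 0.5278 -0.1819  0.018 ]
```

{"api": "carry_out", "payload": {"motion": [[0,0,0,2],[0,0,0,2]]}}

```text
time: 19.37
tcp_pos: [0.5258, -0.2412, 0.0631]
tcp_rot: [[0.112, 0.994, 0.001], [0.994, -0.112, -0.0], [-0.0, 0.001, -1.0]]
force: [4.0, 2.0, 3.4]
gripper_width: 0.0134
finger_force: 50.0
```

```bash
python3 -c "
from h import *
to(None)"
```

```text
t 19.37 tcp [ 0.5258 -0.2412  0.0631] yaw_y -6.44 F [4.  2.  3.4] T [ 0.13 -0.48  0.39] w 0.0134 q6 -0.38
```

{"api": "carry_out", "payload": {"motion": [[0,0,0,2],[0,0,0,2]]}}

```text
time: 19.53
tcp_pos: [0.5258, -0.2412, 0.0631]
tcp_rot: [[0.181, 0.983, 0.001], [0.983, -0.181, -0.0], [0.0, 0.001, -1.0]]
force: [4.4, 2.3, 2.3]
gripper_width: 0.0139
finger_force: 50.0
```

```bash
python3 -c "
from h import *
to(None)"
```

```text
t 19.53 tcp [ 0.5258 -0.2412  0.0631] yaw_y -10.45 F [4.4 2.3 2.3] T [ 0.15 -0.55  0.47] w 0.0139 q6 -0.31
```

{"api": "carry_out", "payload": {"motion": [[0,0,0,2],[0,0,0,2]]}}

```text
time: 19.7
tcp_pos: [0.5259, -0.2412, 0.0631]
tcp_rot: [[0.249, 0.968, 0.002], [0.968, -0.249, -0.0], [0.0, 0.002, -1.0]]
force: [5.0, 2.5, 3.4]
gripper_width: 0.0137
finger_force: 50.0
```

```bash
python3 -c "
from h import *
to(None)"
```

```text
t 19.7 tcp [ 0.5259 -0.2412  0.0631] yaw_y -14.45 F [5.  2.5 3.4] T [ 0.08 -0.56  0.34] w 0.0137 q6 -0.24
```

{"api": "carry_out", "payload": {"motion": [[0,0,0,2],[0,0,0,2]]}}

```text
time: 19.87
tcp_pos: [0.5259, -0.2412, 0.0631]
tcp_rot: [[0.316, 0.949, 0.002], [0.949, -0.316, -0.0], [0.0, 0.002, -1.0]]
force: [4.6, 1.5, 2.8]
gripper_width: 0.0141
finger_force: 50.0
```

```bash
python3 -c "
from h import *
to(None)
im=viewer.read_camera('wrist')
for c in('wrist','scene'):look(c,['carriage','stop_face'])
cv2.imwrite('pics/w4.png',cv2.resize(im[100:260,200:440,::-1],None,fx=3.3,fy=3.3,interpolation=2))"
```

```text
t 19.87 tcp [ 0.5259 -0.2412  0.0631] yaw_y -18.44 F [4.6 1.5 2.8] T [ 0.11 -0.52  0.44] w 0.0141 q6 -0.17
wrist carriage 0.73 [297.9 165.1] [ 0.5305 -0.1808  0.01  ]
wrist stop_face 0.76 [293.9 170.9] [ 0.5278 -0.1829  0.018 ]
scene carriage 0.91 [349.9 342.4] [ 0.5286 -0.1817  0.01  ]
scene carriage 0.66 [444.1 299.5] [ 0.716  -0.2107  0.01  ]
scene stop_face 0.57 [346.4 338.2] [ 0.5247 -0.1782  0.018 ]
```

View pics/w4.png

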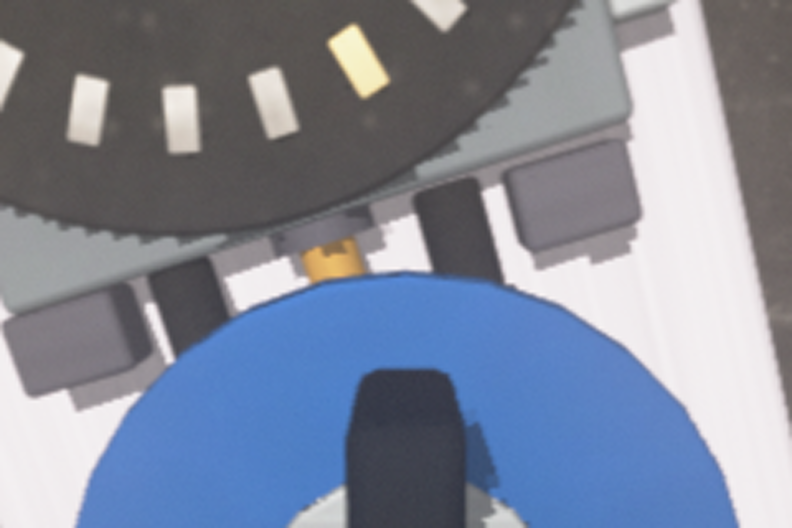

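The crop shows the carriage front nearly at the stop blocks (~(70,310) and ~(570,150)), with about 1–3 mm left. I'll take finer steps.

{"api": "carry_out", "payload": {"motion": [[0,0,0,1.5],[0,0,0,1.5]]}}

```text
time: 20.38
tcp_pos: [0.5259, -0.2412, 0.0631]
tcp_rot: [[0.365, 0.931, 0.001], [0.931, -0.365, -0.0], [0.0, 0.001, -1.0]]
force: [4.9, 1.4, 3.2]
gripper_width: 0.0135
finger_force: 50.0
```

```bash
python3 -c "
from h import *
to(None)"
```

```text
t 20.38 tcp [ 0.5259 -0.2412  0.0631] yaw_y -21.41 F [4.9 1.4 3.2] T [ 0.07 -0.53  0.47] w 0.0135 q6 -0.12
```

{"api": "carry_out", "payload": {"motion": [[0,0,0,1.5],[0,0,0,1.5]]}}

```text
time: 20.55
tcp_pos: [0.5259, -0.2412, 0.0631]
tcp_rot: [[0.413, 0.911, 0.001], [0.911, -0.413, -0.0], [0.0, 0.001, -1.0]]
force: [3.8, 1.7, 3.9]
gripper_width: 0.0136
finger_force: 50.0
```

```bash
python3 -c "
from h import *
to(None)"
```

```text
t 20.55 tcp [ 0.5259 -0.2412  0.0631] yaw_y -24.4 F [3.8 1.7 3.9] T [ 0.05 -0.43  0.59] w 0.0136 q6 -0.06
```

{"api": "carry_out", "payload": {"motion": [[0,0,0,1.5],[0,0,0,1.5]]}}

```text
time: 20.72
tcp_pos: [0.5259, -0.2411, 0.0631]
tcp_rot: [[0.46, 0.888, 0.001], [0.888, -0.46, -0.0], [0.0, 0.001, -1.0]]
force: [5.2, 2.4, 3.1]
gripper_width: 0.0139
finger_force: 50.1
```

```bash
python3 -c "
from h import *
to(None)"
```

```text
t 20.72 tcp [ 0.5259 -0.2411  0.0631] yaw_y -27.38 F [5.2 2.4 3.1] T [ 0.1  -0.54  0.74] w 0.0139 q6 -0.01
```

Torque climbed from 0.44 to 0.74 N m within about 0.15 rad, so it has gone tight. I'll check the gap before letting go.

```bash
python3 -c "
from h import *
im=viewer.read_camera('wrist')
for c in('wrist',):look(c,['carriage','stop_face'])
to(None)
cv2.imwrite('pics/w5.png',cv2.resize(im[100:260,160:400,::-1],None,fx=3.3,fy=3.3,interpolation=2))"
```

```text
wrist stop_face 0.79 [277.2 173.8] [ 0.5277 -0.181   0.018 ]
t 20.92 tcp [ 0.5259 -0.2411  0.0631] yaw_y -27.37 F [5.5 2.9 4.2] T [ 0.1  -0.64  0.24] w 0.0139 q6 -0.01
```

View pics/w5.png

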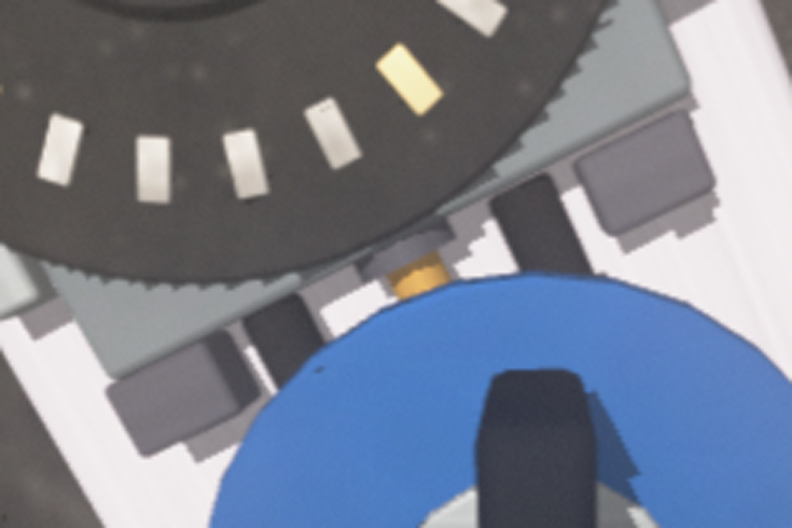

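Torque held at rest is now 0.24 N m, against about 0 before. One small confirming step is still inside the margin.

{"api": "carry_out", "payload": {"motion": [[0,0,0,0.8],[0,0,0,0.8]]}}

```text
time: 21.08
tcp_pos: [0.5259, -0.2411, 0.0631]
tcp_rot: [[0.484, 0.875, 0.001], [0.875, -0.484, -0.0], [0.001, 0.001, -1.0]]
force: [4.7, 2.2, 3.1]
gripper_width: 0.0134
finger_force: 50.1
```

```bash
python3 -c "
from h import *
to(None)"
```

```text
t 21.08 tcp [ 0.5259 -0.2411  0.0631] yaw_y -28.96 F [4.7 2.2 3.1] T [ 0.13 -0.57  0.7 ] w 0.0134 q6 0.02
```

Torque is 0.70 N m, still well above the 0.42 plateau, so it's tight and I'll stop turning. Release, lift, and look at the gap from above.

{"api": "carry_out", "payload": {"motion": [[0,0,0,0],[0,0,0,0],[0,0,0,0],[0,0,-20,0],[0,0,-30,0],[0,0,-30,0],[0,0,0,0]], "hand": 50}}

```text
time: 21.67
tcp_pos: [0.5268, -0.2426, 0.1493]
tcp_rot: [[0.486, 0.874, 0.007], [0.874, -0.486, -0.004], [-0.0, 0.009, -1.0]]
force: [1.2, -0.0, 1.1]
gripper_width: 0.0497
finger_force: 0.0
```

```bash
python3 -c "
from h import *
V=np.array(viewer.get_calibration('wrist')['view']);o=-V[:3,:3].T@V[:3,3];print(o)
s=robot.state();h=np.array([.528,-.183,o[2]])-o;print('shift',np.array(s['tcp_rot']).T@h*1000)
to(None);look('wrist',['cam_grip','carriage','stop_face'])"
```

```text
[ 0.55809133 -0.18348529  0.31171462]
shift [-14.21095653 -26.5277892   -0.22054679]
t 21.67 tcp [ 0.5268 -0.2426  0.1493] yaw_y -29.1 F [ 1.2 -0.   1.1] T [-0.05  0.04  0.06] w 0.0497 q6 0.02
wrist cam_grip 0.92 [321.  251.2] [ 0.5267 -0.2397  0.08  ]
wrist carriage 0.68 [514.8  48.1] [ 0.722  -0.1892  0.01  ]
wrist carriage 0.61 [290. 169.] [ 0.5289 -0.1838  0.01  ]
wrist stop_face 0.97 [284.5 168.5] [ 0.5261 -0.1813  0.018 ]
```

```bash
python3 -c "
from h import *
im=viewer.read_camera('wrist')
M=cv2.getRotationMatrix2D((284,168),-31,4.5);M[:,2]+=[400-284,300-168]
cv2.imwrite('pics/w6.png',cv2.warpAffine(im[:,:,::-1],M,(800,600),flags=cv2.INTER_CUBIC))"
```

```text
(no output)
```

View pics/w6.png

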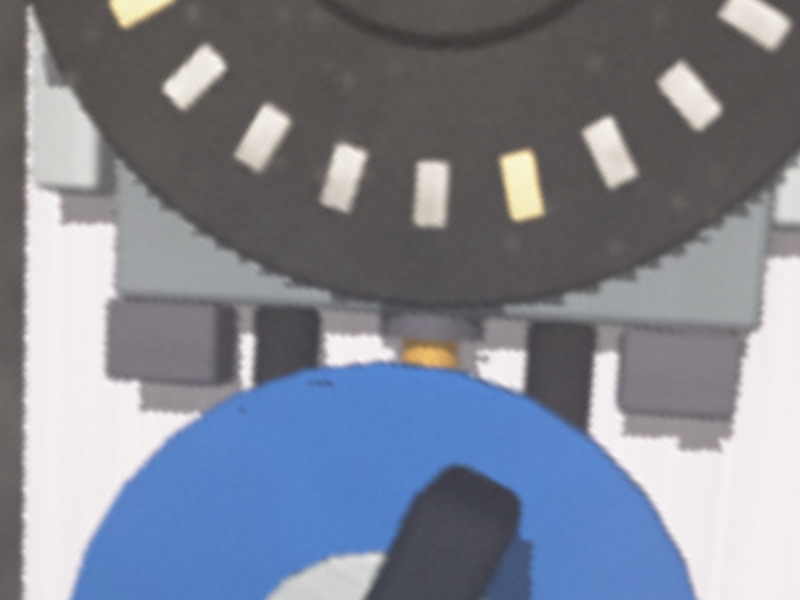

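The carriage front (rows ~298 at left, ~325 at right) sits against both stop blocks with no visible gap, and the gripper is clear. I'll hand the job in.

```bash
python3 -c "
from h import *
print(robot.close_job())"
```

```text
the job is handed in; nothing more can be done
None
```

The job is handed in: the carriage is drawn up to both stops with no gap visible, the cam was turned about 204° until the torque climbed from 0.42 to about 0.7 N m, the gripper was lifted clear, and nothing was moved near the bystanders; no verdict was returned.

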